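# Hold the curing lamp over the blue tray

### The job

Draw the cordless curing lamp up out of its leaning charging cradle, lower its head until the lamp lies level with the lens facing straight down, and hold it with the lens about four centimetres above the middle of the blue tray that sits on its plaster cast. Do not touch the tray or cast with the lamp, do not shift the other things on the bench, and finish there, still holding the lamp steady in the gripper.

Things in the scene. Friction and masses are not known exactly. Their poses are not given: they have to be found in the camera images.
- lamp: Loose pen lamp, 203 mm long, about 170 g, balance point 87 mm from the foot. Orange handle 150 long, 24 wide (y), 26 deep (z), flat sides, black foot; then neck 18 x 18; then black round head 26 across, 22 thick. Origin: middle of foot end. x: foot to head; z: out of the back, away from the lens. Starts foot down in the cradle, x 45 degrees up, lens side below; leaves it after 60 mm along x.
- lamp_mid (a point): Point on the lamp's axis 95 mm from its foot, mid-handle (24 mm wide across y, 26 mm deep across z); axes as the lamp's. Good to grip across the flat sides, 40 mm clear of the socket's mouth; under the lamp there is only an 18 mm wide white rest, ending 88 mm from the foot.
- lens (a point): Centre of the lens face: 190 mm from the foot along the lamp's x and 13 mm below the lamp's axis (own z = -13 mm). Axes as the lamp's.
- lamp_foot (a point): Centre of the lamp's foot end; axes as the lamp's.
- cradle: Fixed charging cradle, white socket on a grey base 125 x 85 x 14 mm. Origin: centre of the base's underside. The socket leans 45 degrees, its mouth up and towards the cradle's own +x; it encloses the lowest 55 mm of the lamp (sides 55 mm, upper wall 45 mm) with 1.5 to 2 mm play, and is 40 mm wide outside.
- socket_floor (a point): Point on the inner floor of the cradle's socket where the lamp's foot end is centred when the lamp is home; 36 mm above the table.
- tray_cast: Loose white plaster dental cast, D-shaped, 66 x 67 mm, bearing a bright blue custom tray; 42 mm high in all, 220 g. Origin: centre of the underside, z up. A small blue handle sticks out 49 mm along its own +x.
- tray_top (a point): Middle of the blue tray's flat top, 42 mm above the table; axes as tray_cast, z up.
- white_cast_mid (a point): Loose white plaster cast with teeth, no tray, 66 x 67 mm, 39 mm high; point 18 mm above its underside. Leave alone.
- cream_cast_mid (a point): Loose cream plaster cast with teeth, no tray, 66 x 67 mm, 39 mm high; point 18 mm above its underside. Leave alone.
- jar_mid (a point): Loose jar with white cap, 56 mm across, 62 mm high; its centre. Leave alone.
- bowl_mid (a point): Loose green mixing bowl, 116 mm across the rim, 62 mm high; its centre. Leave alone.
- spatula_mid (a point): Loose spatula lying flat, 200 mm long; a point on it about 10 mm above the table. Leave alone.
- brush_grip (a point): Loose brush lying flat, 170 mm long; a point on its handle. Leave alone.
- bur_block_mid (a point): Loose aluminium bur block 50 x 90 x 24 mm with short burs standing in it, 48 mm high in all; centre of the block. Leave alone.

How it is judged (in metres and radians):
On the way:
1. the lamp is drawn clear of its cradle and held up by the fingers (distance between lamp_foot and socket_floor above 0.06 m and contact force between lamp and cradle below 0.05 N and contact force between lamp and the fingers above 1 N and height (world z) of lamp_mid above 0.07 m), for 0.2 s.
At the end, for the whole second after the job is handed in: Through the last second the fingers alone hold the lamp, still (under 30 mm/s), level with lens down within 0.2 rad, the lens within 20 mm sideways of the blue tray's middle and 22 to 60 mm above it; the tray's cast stands upright within 12 mm of its start (angle between lamp's own z axis and vertical below 0.2 rad and z of tray_top in the frame of lens below 0 m and horizontal distance between lens and tray_top below 0.02 m and z of lens in the frame of tray_top between 0.022 and 0.06 m and angle between tray_cast's own z axis and vertical below 0.1 rad and distance of tray_top from where it was at the start of the episode below 0.012 m and contact force between lamp and the fingers above 1 N and contact force between lamp and cradle below 0.05 N and contact force between lamp and tray_cast below 0.05 N and linear speed of lamp below 0.03 m/s); the arm keeps its last pose, push and grip.
It fails at once if the lamp touches the blue tray or its cast (contact force between lamp and tray_cast above 0.5 N).
It fails at once if the blue tray's cast is shifted by more than 12 mm (distance of tray_top from where it was at the start of the episode above 0.012 m).
It fails at once if another thing on the bench is shifted by more than 20 mm (distance of any of white_cast_mid, cream_cast_mid, jar_mid, bowl_mid, spatula_mid, brush_grip, bur_block_mid from where it was at the start of the episode above 0.02 m).
It also fails if it takes over 32 s, if anything falls off the work surface, if the arm or the gripper's body presses on something with over 40 N, if the wrist force passes 120 N, or if a joint passes its speed limit or range.

### The arm

A 6-joint arm with a two-finger parallel gripper is mounted at the origin on the work surface. World frame = base frame: x ahead of the robot, y to its left, z up, the work surface at z = 0. Lengths are in m, angles in degrees, forces in N, time in s.
With the tool pointing down it reaches from about 0.4 to 0.825 m from the base axis. Payload 7 kg.
Tool frame: the origin (TCP) lies midway between the tips of the shut fingers; the grasp point (between the pads) lies 19 mm behind it; z points along the fingers, y is the direction in which the jaws open and shut (so a half turn about z gives the same grasp; the last joint's range is limited). The gripper opens to 88 mm and grips with 3 to 60 N. Pads are 19 mm wide; open, the fingers measure 130 mm over their backs; the gripper's body (78 mm by 193 mm) begins 47 mm behind the grasp point.
Start: joints at [-52.764, 20.546, 0.682, 0, -70.136, -16.507], TCP at [0.239, -0.631, 0.227] pointing down, gripper open.
Joint ranges: [-176.03, 176.03], [-82.01, 121.73], [-58.28, 71.71], [-173.87, 95.51], [-174.79, -0.11], [-173.66, 173.66]. Speed limits (degrees/s): [136.94, 136.94, 172.46, 180, 180, 180].

### API

Orientations are given as [roll, pitch, yaw] about the fixed x, y, z axes, in that order (R = Rz(yaw) Ry(pitch) Rx(roll)).
In Python, from plant import sensors, cams, job gives the robot as it stands.
- The arm moves only by the tool move_arm, never from a script. Its argument "commands" is a list of rows, each a list of 7 numbers: the finger opening in cm, from 0 to 8.76, then the shift along the tool's x, y, z in cm, then the turn, a rotation vector about the tool's x, y, z in rad. In form: [[hand, x, y, z, wx, wy, wz], ...]. A call has exactly 8 rows; each row is the pose to reach, as a shift and turn from the pose commanded when the call began, along the tool's axes at that moment; what a row does not reach only later rows make up. A row lasts 1/8 s, in which the tool goes at most 62.5 mm and 10.7 degrees, less where a joint would pass 70% of its speed; a pose out of reach is approached as far as the arm can. A call with a gripper value outside its range is refused whole. The fingers move at their own pace and stop on an object; the grip force is fixed at half the most. Time passes only in rows, so rows that repeat a pose let the fingers close, or fill a call up. It gives the time, the measured TCP pose, the force and the opening at its end, in the units of the state.
- sensors.get_obs(): the state, without advancing time (a new reading comes with each control period).
- cams.snapshot(name): name is "scene" or "top" or "wrist"; returns a dict with "frame" (400x640x3 uint8, red, green, blue), "camera_matrix" (3x3 intrinsics, pixels), "R" (3x3) and "t" (3): a world point X has camera coordinates R X + t. Camera axes: x right, y down, z forward; pixel columns grow to the right and rows downward; lengths in m; the calibration is good to about 2 mm. A picture is of the moment at which its call begins. There is no depth.
- job.close_job(): hands the job in, once; it reports no verdict.
The state is a dict: "clock": time; "joint_pos": joint angles; "qvel": joint speeds; "tau": joint torques, N m; "tool_pos": TCP position; "orientation": TCP orientation; "force": force on the tool from outside, world axes, zero at the start; "moment": the same for the moment, N m; "opening": finger opening in m.
Only numpy, scipy, OpenCV 4.12 (cv2) and the standard library are available. Lean on these libraries where they do the work, as an engineer would, in place of code of your own. Each camera call takes 0.05 s, during which the arm holds its last target.

## Working session

There is one attempt and no reset: what is moved stays moved. The work goes in short steps, Python scripts to look and compute and a tool call to move; the robot and the scene stay as the last step left them, time stands still between calls to the robot, and variables do not carry over. Pictures are saved under pics/ and viewed, and the job is handed in when it is done.

Besides the shell and the picture viewer there is one more tool, called in YAML: its name, and indented under it one key for each argument. move_arm: Moves the arm, as the interface text tells. Its arguments: {"type":"object","properties":{"commands":{"type":"array"}},"required":["commands"]}

```bash
mkdir -p pics; ls; python3 - <<'E'
from plant import sensors,cams,job
import cv2,numpy as np
o=sensors.get_obs(); print(o)
for n in ["scene","top","wrist"]:
    s=cams.snapshot(n); cv2.imwrite(f"pics/{n}0.png",s["frame"][:,:,::-1])
    np.savez(f"pics/{n}0.npz",**s)
    print(n,s["camera_matrix"].round(1).tolist(),s["R"].round(3).tolist(),s["t"].round(3).tolist(),(-s["R"].T@s["t"]).round(3))
E
```

```text
pics
{'clock': 0.0, 'joint_pos': array([-5.27638940e+01,  2.05896222e+01,  6.32080974e-01, -1.96896498e-02,
       -7.01345866e+01, -1.65070055e+01]), 'qvel': array([ 0.05226955, -0.01520649,  0.07036318, -0.04222134,  0.06615133,
        0.03259971]), 'tau': array([-5.42303678e-04, -5.82724357e+01,  2.93059194e+01,  6.99701786e+00,
        7.06247418e-03, -1.53426822e-04]), 'tool_pos': array([ 0.23871138, -0.63084941,  0.22563164]), 'orientation': array([ 1.79906410e+02, -8.43237992e-03, -1.59277598e+02]), 'force': array([-0.67250364, -1.0105013 , -0.34991674]), 'moment': array([0.0556756 , 0.06050755, 0.05743054]), 'opening': 0.08794927123463124}
scene [[422.3, 0.0, 321.4], [0.0, 422.3, 198.2], [0.0, 0.0, 1.0]] [[0.536, 0.844, 0.015], [0.45, -0.27, -0.851], [-0.715, 0.463, -0.525]] [-0.279, -0.156, 1.858] [ 1.547 -0.666  0.845]
top [[361.2, 0.0, 319.2], [0.0, 361.2, 192.0], [0.0, 0.0, 1.0]] [[-0.001, -1.0, -0.004], [-0.976, 0.002, -0.216], [0.216, 0.003, -0.976]] [-0.023, 0.559, 0.928] [ 0.345 -0.027  1.027]
wrist [[330.1, 0.0, 318.1], [0.0, 330.1, 196.1], [0.0, 0.0, 1.0]] [[-0.354, 0.935, 0.001], [0.889, 0.336, 0.309], [0.289, 0.111, -0.951]] [0.676, -0.038, 0.391] [ 0.16  -0.662  0.383]
```

View pics/scene0.png

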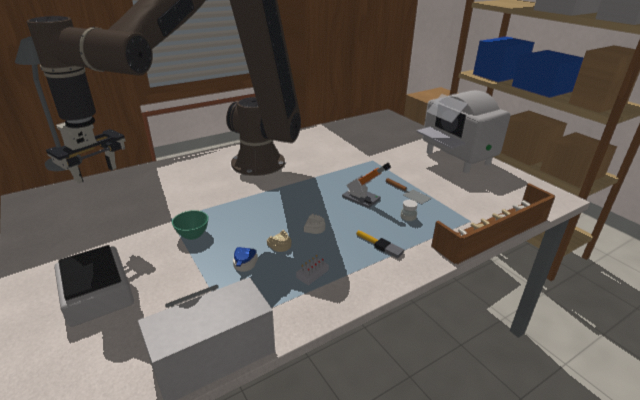

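View pics/top0.png

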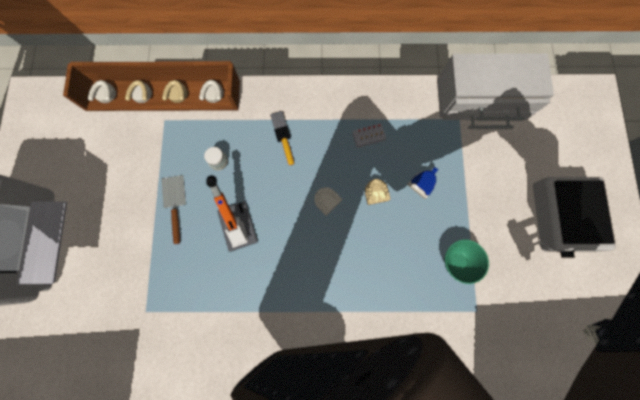

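View pics/wrist0.png

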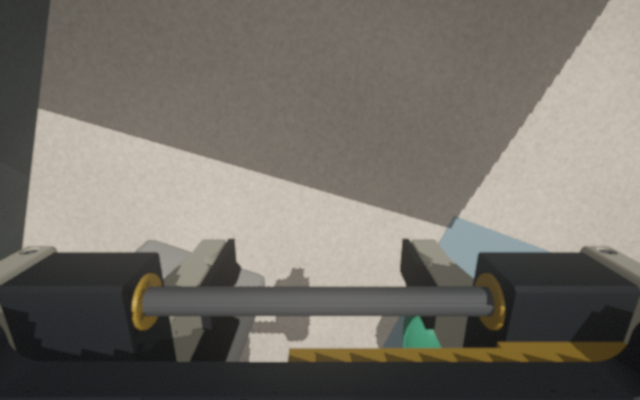

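```bash
cat > h.py <<'E'
import numpy as np,cv2
def load(f): 
    d=np.load(f); return {k:d[k] for k in d}
def ray(s,u,v):
    K=s["camera_matrix"];R=s["R"];c=-R.T@s["t"]
    d=R.T@np.linalg.solve(K,[u,v,1.]); return c,d/np.linalg.norm(d)
def plane(s,u,v,z):
    c,d=ray(s,u,v); return c+d*(z-c[2])/d[2]
def tri(s1,p1,s2,p2):
    c1,d1=ray(s1,*p1);c2,d2=ray(s2,*p2)
    a=np.linalg.lstsq(np.c_[d1,-d2],c2-c1,rcond=None)[0]
    x1=c1+a[0]*d1;x2=c2+a[1]*d2
    return (x1+x2)/2,np.linalg.norm(x1-x2)
def proj(s,X):
    p=s["camera_matrix"]@(s["R"]@np.asarray(X)+s["t"]); return p[:2]/p[2]
E
python3 - <<'E'
import cv2
t=cv2.imread("pics/top0.png");s=cv2.imread("pics/scene0.png")
a=cv2.resize(t[165:260,190:270],None,fx=6,fy=6,interpolation=cv2.INTER_CUBIC)
b=cv2.resize(s[150:220,330:410],None,fx=8,fy=8,interpolation=cv2.INTER_CUBIC)
cv2.imwrite("pics/a.png",a);cv2.imwrite("pics/b.png",b)
a=cv2.resize(t[155:215,340:450],None,fx=7,fy=7,interpolation=cv2.INTER_CUBIC)
b=cv2.resize(s[200:290,220:340],None,fx=6,fy=6,interpolation=cv2.INTER_CUBIC)
cv2.imwrite("pics/c.png",a);cv2.imwrite("pics/d.png",b)
E
```

```text
(no output)
```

View pics/a.png

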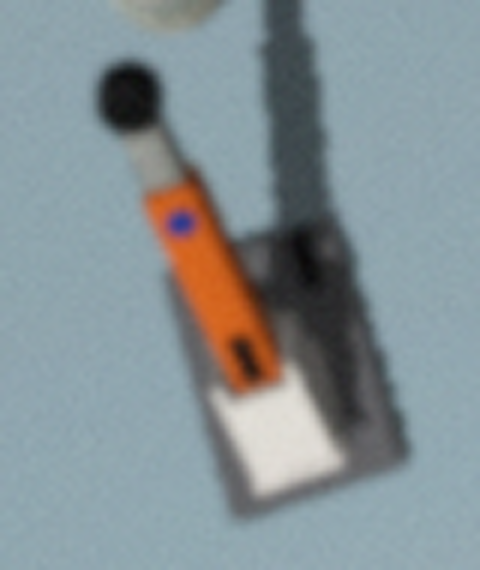

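View pics/b.png

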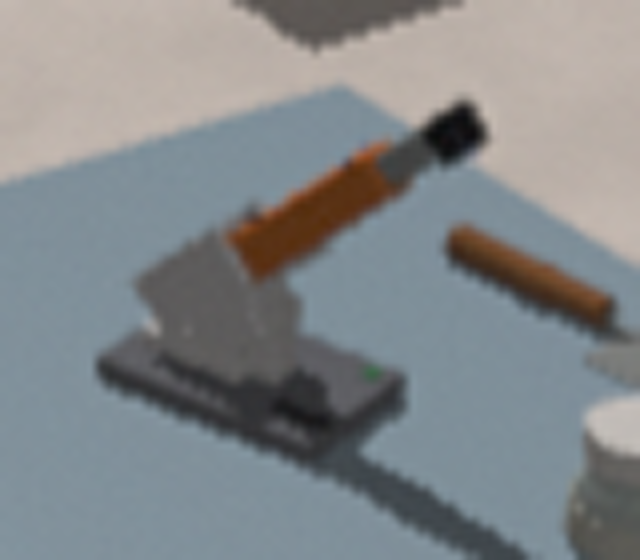

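View pics/c.png

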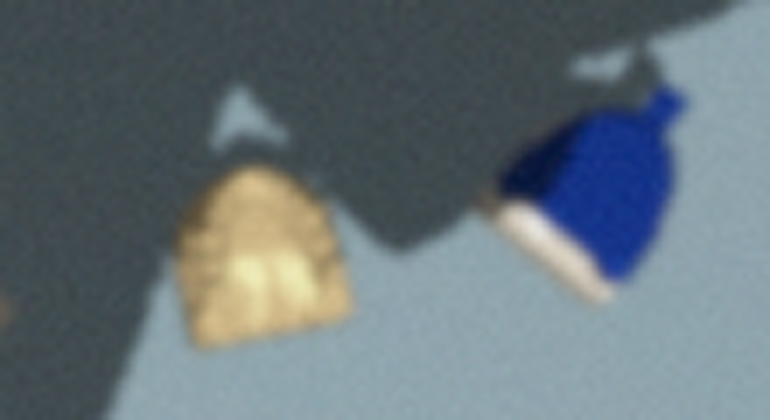

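View pics/d.png

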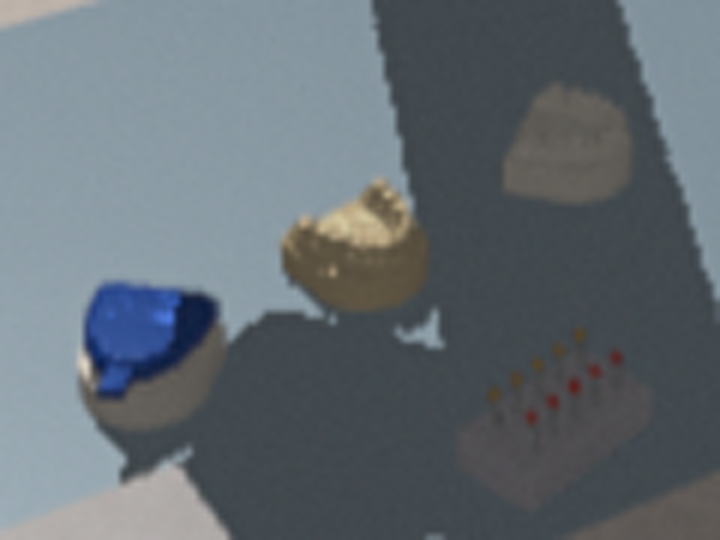

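```bash
python3 - <<'E'
from h import *
t=load("pics/top0.npz");s=load("pics/scene0.npz")
T=lambda x,y:((x+.5)/6+190-.5,(y+.5)/6+165-.5)
S=lambda x,y:((x+.5)/8+330-.5,(y+.5)/8+150-.5)
C=[plane(t,*T(*p),.014) for p in [(238,518),(410,457),(337,222),(168,275)]]
for c in C: print(c.round(4))
C=np.array(C)
print("sizes",[np.linalg.norm(C[i]-C[(i+1)%4]).round(4) for i in range(4)])
print("edge yaws",[np.degrees(np.arctan2(*(b-a)[[1,0]])).round(1) for a,b in [(C[0],C[3]),(C[1],C[2])]], np.degrees(np.arctan2(*(C[0]-C[1])[[1,0]]))-90)
print("ctr",C.mean(0))
# head: centre of silhouettes
X,e=tri(t,T(130,97),s,S(455,132)); print("head",X.round(4),e)
# masks
for n,d in (("top",t),("scene",s)):
    f=d["frame"];hsv=cv2.cvtColor(f,cv2.COLOR_RGB2HSV)
    m=((hsv[...,0]<14)&(hsv[...,1]>170)&(hsv[...,2]>60)).astype(np.uint8)
    roi=np.zeros_like(m)
    if n=="top": roi[190:235,205:245]=1
    else: roi[165:188,355:385]=1
    m*=roi
    c=cv2.moments(m,True); print(n,c["m00"],c["m10"]/c["m00"],c["m01"]/c["m00"],cv2.minAreaRect(np.argwhere(m)[:,::-1].astype(np.float32)))
    b=((hsv[...,0]>105)&(hsv[...,0]<130)&(hsv[...,1]>150)&(hsv[...,2]>40)).astype(np.uint8)
    nl,_,st,ce=cv2.connectedComponentsWithStats(b)
    for i in range(1,nl):
        if st[i,4]>100: print("blue",st[i],ce[i],plane(d,*ce[i],.042).round(4))
E
```

```text
[0.4025 0.2257 0.014 ]
[0.4304 0.1472 0.014 ]
[0.5417 0.1859 0.014 ]
[0.5163 0.2649 0.014 ]
sizes [np.float64(0.0834), np.float64(0.1179), np.float64(0.083), np.float64(0.1204)]
edge yaws [np.float64(19.0), np.float64(19.2)] 19.5926612130435
ctr [0.47274456 0.20595032 0.014     ]
head [0.5635 0.2397 0.17  ] 0.00023387730817089978
top 274.0 226.08759124087592 212.7007299270073 ((225.800048828125, 212.1000213623047), (34.882659912109375, 9.391485214233398), 63.43495178222656)
blue [412 168  25  26 353] [425.96033994 180.13314448] [ 0.5969 -0.3238  0.042 ]
scene 96.0 368.5208333333333 176.33333333333334 ((368.8076477050781, 175.9615020751953), (5.269651889801025, 19.691856384277344), 56.3099365234375)
blue [ 474   37  109   60 4161] [526.70151406  65.96274934] [-0.3598  2.4042  0.042 ]
blue [235 248  20  18 248] [243.18145161 254.96774194] [ 0.6041 -0.328   0.042 ]
```

```bash
python3 - <<'E'
from h import *
t=load("pics/top0.npz");s=load("pics/scene0.npz")
T=lambda x,y:((x+.5)/7+340-.5,(y+.5)/7+155-.5)
S=lambda x,y:((x+.5)/6+220-.5,(y+.5)/6+200-.5)
a=plane(t,*T(500,190),.042);b=plane(t,*T(622,283),.042);print("blue back",a,b,np.linalg.norm(a-b))
a=plane(t,*T(487,207),.0);b=plane(t,*T(605,305),.0);print("base back",a,b,np.linalg.norm(a-b))
d=b-a;n=np.array([-d[1],d[0],0])/np.linalg.norm(d);print("normal",n,np.degrees(np.arctan2(n[1],n[0])),"ctr guess",(a+b)/2+.033*n)
for p,q in [((683,97),(110,390))]:
    X,e=tri(t,T(*p),s,S(*q));print("tip",X,e)
for z in (.03,.04): print("tip",plane(t,*T(683,95),z),plane(s,*S(110,395),z))
E
```

```text
blue back [ 0.59241319 -0.28160793  0.042     ] [ 0.55422512 -0.32795006  0.042     ] 0.060049330333450716
base back [ 0.59564802 -0.28662815  0.        ] [ 0.55384025 -0.33313459  0.        ] 0.06253589825414879
normal [ 0.74367586 -0.66854036  0.        ] -41.95450876599503 ctr guess [ 0.59928544 -0.33194321  0.        ]
tip [ 0.63228568 -0.35783134  0.03889166] 0.0018281983810203967
tip [ 0.63535366 -0.36173088  0.03      ] [ 0.62621727 -0.35512555  0.03      ]
tip [ 0.63244376 -0.3583751   0.04      ] [ 0.6375133  -0.35893977  0.04      ]
```

```bash
cat >> h.py <<'E'
from scipy.spatial.transform import Rotation as Ro
def tool_R(yaw,tilt):
    # tool x horizontal-ish; tilt>0: tool z leans toward heading `yaw` (forward-down). tool x = -heading side
    h=np.array([np.cos(np.radians(yaw)),np.sin(np.radians(yaw)),0]);u=np.array([0,0,1.])
    a=np.radians(tilt); z=np.sin(a)*h-np.cos(a)*u; x=-(np.cos(a)*h+np.sin(a)*u); y=np.cross(z,x)
    return np.c_[x,y,z]
def cmd(p0,R0,p1,R1):
    d=R0.T@(np.array(p1)-p0)*100; w=Ro.from_matrix(R0.T@R1).as_rotvec()
    return np.r_[d,w]
def cur():
    from plant import sensors
    o=sensors.get_obs(); return o,np.array(o["tool_pos"]),Ro.from_euler("xyz",o["orientation"],degrees=True).as_matrix()
E
python3 - <<'E'
from h import *
o,p,R=cur()
a=np.radians(-10)
c=cmd(p,R,[.62*np.cos(a),.62*np.sin(a),.3],tool_R(19.2,0))
print(c.round(3)); print(plane(load("pics/top0.npz"),467,262,.05))
E
```

```text
[-5.3295e+01  3.5796e+01 -7.3800e+00  1.0000e-03 -0.0000e+00  2.7000e-02]
[ 0.37080514 -0.41566657  0.05      ]
```

move_arm:
  commands:
    - [8.7,-4,2.7,-0.7,0,0,0]
    - [8.7,-9,6.05,-1.4,0,0,0.03]
    - [8.7,-14,9.4,-2.1,0,0,0.03]
    - [8.7,-19,12.8,-2.8,0,0,0.03]
    - [8.7,-24,16.1,-3.5,0,0,0.03]
    - [8.7,-29,19.5,-4.2,0,0,0.03]
    - [8.7,-34,22.8,-5,0,0,0.03]
    - [8.7,-39,26.2,-5.5,0,0,0.03]

```text
clock: 1.15
tool_pos: [0.5118, -0.2464, 0.2821]
orientation: [-180.0, 0.0, -161.0]
force: [1.5, -0.2, 0.4]
opening: 0.087
```

```bash
python3 - <<'E'
from h import *
o,p,R=cur()
print(o["clock"],o["joint_pos"].round(2),p.round(4),o["orientation"].round(2))
a=np.radians(12)
c=cmd(p,R,[.50*np.cos(a),.5*np.sin(a),.3],tool_R(19.2,30)); print(c.round(3))
E
```

```text
1.15 [ -5.97   8.65  -8.08   0.   -73.23 -65.01] [ 0.5118 -0.2464  0.2821] [-1.7998e+02  3.0000e-02 -1.6098e+02]
[-9.2700e+00  3.3865e+01 -1.7990e+00 -1.0000e-03 -5.2300e-01 -3.0000e-03]
```

move_arm:
  commands:
    - [8.7,-1,4,-0.2,0,-0.03,0]
    - [8.7,-2,9,-0.4,0,-0.06,0]
    - [8.7,-3,14,-0.6,0,-0.1,0]
    - [8.7,-4,19,-0.8,0,-0.15,0]
    - [8.7,-5,24,-1,0,-0.2,0]
    - [8.7,-6,28,-1.2,0,-0.25,0]
    - [8.7,-7,32,-1.5,0,-0.3,0]
    - [8.7,-8,34,-1.8,0,-0.3,0]

```text
clock: 2.15
tool_pos: [0.4745, 0.1006, 0.2998]
orientation: [180.0, 17.3, -160.9]
force: [0.4, 0.5, 0.1]
opening: 0.0871
```

```bash
python3 - <<'E'
from h import *
o,p,R=cur()
print(o["clock"],o["joint_pos"].round(2).tolist(),p.round(4),o["orientation"].round(2)); print(R.round(3))
E
```

```text
2.15 [40.35, -11.97, -30.88, 7.48, -55.14, -114.64] [0.4745 0.1006 0.2998] [ 179.96   17.28 -160.88]
[[-0.902 -0.328  0.28 ]
 [-0.313  0.945  0.098]
 [-0.297  0.001 -0.955]]
```

```bash
cat > kin.py <<'E'
import numpy as np
from scipy.spatial.transform import Rotation as Ro
from scipy.optimize import least_squares
D=[([-52.764,20.590,.632,-.0197,-70.135,-16.507],[.23871,-.63085,.22563],[179.906,-.008,-159.278]),
([-5.97,8.65,-8.08,0,-73.23,-65.01],[.5118,-.2464,.2821],[-179.98,.03,-160.98]),
([40.35,-11.97,-30.88,7.48,-55.14,-114.64],[.4745,.1006,.2998],[179.96,17.28,-160.88])]
S4=1
def fk(q,P,s4=None):
    s4=s4 or S4; d1,L2,L3,lat,Lt=P; q=np.asarray(q)
    r=lambda a,x:Ro.from_euler(a,x,degrees=True)
    B=r('z',q[0]); F=B*r('y',q[1]-q[2])*r('x',s4*q[3]); W=F*r('y',-q[4]); T=W*r('x',-q[5])
    p=np.array([0,0,d1])+B.apply(r('y',q[1]).apply([0,0,L2]))+F.apply([L3,lat,0])+W.apply([Lt,0,0])
    return p,T.as_matrix()
def fit():
  out=[]
  for s4 in(1,-1):
    f=lambda P:np.concatenate([fk(q,P,s4)[0]-p for q,p,_ in D]+[[(P[0]-.3)*1e-4]])
    s=least_squares(f,[.3,.597,.4645,-.192,.47]); out.append((np.abs(s.fun).max(),s4,s.x))
  return min(out,key=lambda o:o[0])
if __name__=="__main__":
  for s4 in(1,-1):
    f=lambda P:np.concatenate([fk(q,P,s4)[0]-p for q,p,_ in D]); s=least_squares(f,[.3,.597,.4645,-.192,.47]); print(s4,s.x.round(4),s.fun.round(4))
    Cs=[fk(q,s.x,s4)[1].T@Ro.from_euler('xyz',e,degrees=True).as_matrix() for q,p,e in D]
    for C in Cs: print(C.round(2).tolist())
E
python3 kin.py
```

```text
1 [ 0.1475  0.4539  0.5068 -0.2087  0.1502] [-0.0202 -0.0016  0.0236  0.0172 -0.0187  0.018  -0.0323  0.0247 -0.0417]
[[0.0, -0.0, 1.0], [-1.0, 0.0, 0.0], [-0.0, -1.0, -0.0]]
[[-0.0, 0.0, 1.0], [-1.0, 0.0, -0.0], [-0.0, -1.0, 0.0]]
[[0.07, 0.2, 0.98], [-0.98, -0.14, 0.1], [0.16, -0.97, 0.19]]
-1 [ 0.1993  0.6017  0.4636 -0.1918  0.3786] [-0.      0.      0.      0.      0.      0.      0.     -0.0001 -0.    ]
[[0.0, 0.0, 1.0], [-1.0, 0.0, 0.0], [-0.0, -1.0, 0.0]]
[[-0.0, 0.0, 1.0], [-1.0, 0.0, -0.0], [-0.0, -1.0, 0.0]]
[[0.0, 0.0, 1.0], [-1.0, 0.0, 0.0], [-0.0, -1.0, 0.0]]
```

```bash
cat >> kin.py <<'E'
P=np.array([ 0.19933,0.6017,0.4636,-0.1918,0.3786]); S4=-1
_f=lambda P:np.concatenate([fk(q,P,-1)[0]-p for q,p,_ in D]); P=least_squares(_f,P).x
C0=np.array([[0,0,1],[-1,0,0],[0,-1,0.]])
LO=np.array([-176.03,-82.01,-58.28,-173.87,-174.79,-173.66]);HI=np.array([176.03,121.73,71.71,95.51,-.11,173.66])
def ik(p,R,q0):
    def f(q):
        pp,T=fk(q,P,-1); return np.r_[(pp-p)*10,Ro.from_matrix((T@C0).T@R).as_rotvec()]
    q0=np.clip(q0,LO+.5,HI-.5)
    s=least_squares(f,q0,bounds=(LO,HI),x_scale=30); return s.x,np.abs(s.fun).max()
E
cat > scan.py <<'E'
from h import *; from kin import *
yl=19.2
h=np.array([np.cos(np.radians(yl)),np.sin(np.radians(yl)),0]);u=np.array([0,0,1.])
mid=np.array([.5,.2176,.1032]); tray=np.array([.598,-.326,.042])
q0=np.array([40.35,-11.97,-30.88,7.48,-55.14,-114.64])
lx=(h+u)/2**.5
for tilt in range(0,50,5):
    R=tool_R(yl,tilt); z=R[:,2]; q=q0; print("tilt",tilt)
    for nm,X in (("appr",mid-.08*z),("grasp",mid),("out",mid+.08*lx)):
        q,e=ik(X+.019*z,R,q); print("  ",nm,q.round(1),round(e,4), "marg",np.minimum(q-LO,HI-q).min().round(1))
    for yf in (-60,-28,0,20):
        hf=np.array([np.cos(np.radians(yf)),np.sin(np.radians(yf)),0])
        Rf=tool_R(yf,tilt-45); X=tray-.095*hf; X[2]=.095
        qq,e=ik(X+.019*Rf[:,2],Rf,[-10,10,-10,0,-70,-70]); print("  fin",yf,qq.round(1),round(e,4),np.minimum(qq-LO,HI-qq).min().round(1))
E
python3 scan.py
```

```text
tilt 0
   appr [  44.1   11.3  -20.8    0.   -57.9 -114.9] 0.0 marg 37.5
   grasp [  44.1   16.3  -26.3    0.   -47.4 -114.9] 0.0 marg 32.0
   out [  41.7   17.6  -15.5    0.   -56.9 -112.5] 0.0 marg 42.8
  fin -60 [ -22.3   44.6   18.8  -26.2 -101.3 -124.1] 0.0 49.5
  fin -28 [ -15.5   46.5   15.6   -9.1 -103.2 -101. ] 0.0 56.1
  fin 0 [ -9.9  45.2   6.2   7.  -95.5 -82.3] 0.0 64.5
  fin 20 [ -6.7  42.8  -3.3  18.6 -85.9 -71.8] 0.0 55.0
tilt 5
   appr [  46.     7.8  -26.6    2.9  -51.1 -118.6] 0.0 marg 31.6
   grasp [  45.6   13.8  -31.6    3.5  -40.1 -119. ] 0.0 marg 26.6
   out [  43.    15.   -20.6    2.6  -49.9 -115.4] 0.0 marg 37.6
  fin -60 [ -21.    41.8   15.3  -24.   -96.  -124.4] 0.0 49.2
  fin -28 [ -15.1   43.5   12.    -8.3  -97.8 -101.1] 0.0 59.7
  fin 0 [-10.2  42.4   3.6   6.6 -90.7 -82.1] 0.0 61.8
  fin 20 [ -7.4  40.2  -4.9  17.4 -81.9 -70.8] 0.0 53.3
tilt 10
   appr [  48.2    4.4  -33.     6.9  -44.  -123.6] 0.0 marg 25.3
   grasp [  47.2   11.4  -37.8    8.8  -32.3 -125.1] 0.0 marg 20.5
   out [  44.3   12.4  -26.2    6.3  -42.5 -119.3] 0.0 marg 32.1
  fin -60 
[... 2697 characters left out ...]
 [  -7.8   23.7  -14.2   -4.8  -55.3 -139.3] 0.0 34.3
  fin -28 [ -10.6   22.9  -16.8   -1.8  -55.1 -106.3] 0.0 41.5
  fin 0 [-13.6  23.6 -17.    1.4 -54.3 -77.3] 0.0 41.3
  fin 20 [-15.5  24.7 -15.9   3.6 -53.5 -56.8] 0.0 42.4
tilt 45
   appr [ 1.510e+01 -5.900e+00 -4.370e+01 -1.137e+02 -1.000e-01  2.650e+01] 0.1262 marg 0.0
   grasp [  16.1    6.2  -37.2 -108.5   -1.6   20.7] 0.0369 marg 1.5
   out [  10.8    5.   -35.6 -129.4   -2.    45. ] 0.0956 marg 1.8
  fin -60 [  -5.3   21.6  -19.5    0.   -49.  -144.7] 0.0 29.0
  fin -28 [  -9.6   20.3  -21.6   -0.   -48.2 -108.4] 0.0 36.7
  fin 0 [-14.3  21.3 -19.8  -0.  -48.8 -75.7] 0.0 38.5
  fin 20 [-17.2  23.2 -16.8  -0.  -50.  -52.8] 0.0 41.5
```

```bash
python3 - <<'E'
from plant import cams
import cv2,numpy as np
for n in ["top","wrist","scene"]:
    s=cams.snapshot(n); np.savez(f"pics/{n}1.npz",**s); cv2.imwrite(f"pics/{n}1.png",s["frame"][:,:,::-1])
E
```

```text
(no output)
```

View pics/wrist1.png

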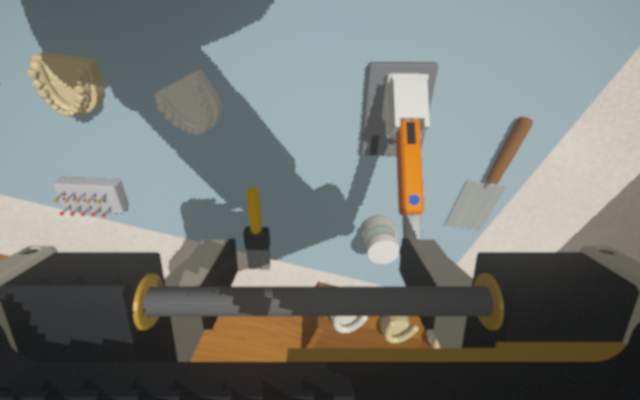

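View pics/scene1.png

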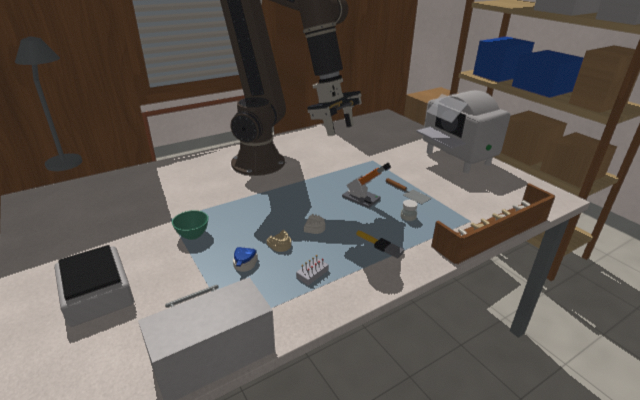

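```bash
cat > chk.py <<'E'
from h import *
import sys
s=load("pics/wrist1.npz");t=load("pics/top0.npz");c=load("pics/scene1.npz")
f=cv2.resize(s["frame"][50:250,340:460],None,fx=4,fy=4,interpolation=cv2.INTER_CUBIC)
g=cv2.resize(t["frame"][165:260,190:270],None,fx=6,fy=6,interpolation=cv2.INTER_CUBIC)
e=cv2.resize(c["frame"][150:220,330:410],None,fx=8,fy=8,interpolation=cv2.INTER_CUBIC)
yl=np.radians(float(sys.argv[1])); foot=np.array([float(a) for a in sys.argv[2:5]])
h=np.array([np.cos(yl),np.sin(yl),0]);u=np.array([0,0,1.]);lx=(h+u)/2**.5;lz=(u-h)/2**.5;ly=np.cross(lz,lx)
W=lambda x,y,z:foot+(x*lx+y*ly+z*lz)/1000
for (im,d,k,ox,oy) in ((f,s,4,340,50),(g,t,6,190,165),(e,c,8,330,150)):
    pt=lambda X:tuple(int(round(v)) for v in ((proj(d,X)-[ox,oy]+.5)*k-.5))
    for a,b in [((45,12,13),(150,12,13)),((45,-12,13),(150,-12,13)),((150,12,13),(150,-12,13)),((45,12,13),(45,-12,13)),((55,-12,-13),(150,-12,-13)),((150,-12,-13),(150,-12,13))]:
        cv2.line(im,pt(W(*a)),pt(W(*b)),(0,255,0),1)
    pp=[pt(W(190+13*np.cos(q),13*np.sin(q),zz)) for zz in(9,) for q in np.linspace(0,6.28,20)]
    cv2.polylines(im,[np.array(pp)],True,(255,0,255),1)
H=800;o=np.hstack([cv2.copyMakeBorder(x,0,800-x.shape[0],0,0,0) for x in (f,g,e)])
o=cv2.resize(o[:,:],None,fx=.5,fy=.5,interpolation=cv2.INTER_AREA)
cv2.imwrite("pics/chk.png",o[:,:,::-1])
cv2.imwrite("pics/chkw.png",f[:600,:,::-1]);
E
python3 chk.py 19.2 .4366 .1955 .036
python3 - <<'E'
from h import *
s=load("pics/wrist1.npz");hsv=cv2.cvtColor(s["frame"],cv2.COLOR_RGB2HSV)
m=((hsv[...,0]<16)&(hsv[...,1]>170)&(hsv[...,2]>120)).astype(np.uint8)
m[:,:385]=0;m[:,435:]=0;m[:110]=0;m[225:]=0
for v in range(145,210,10):
    x=np.where(m[v])[0];print(v,x.min(),x.max())
E
```

```text
145 400 419
155 401 403
165 401 420
175 401 404
185 402 421
195 402 405
205 403 422
```

View pics/chk.png

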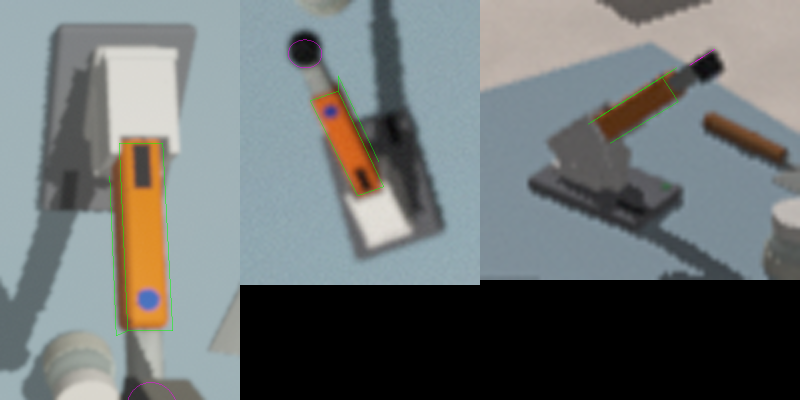

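View pics/chkw.png

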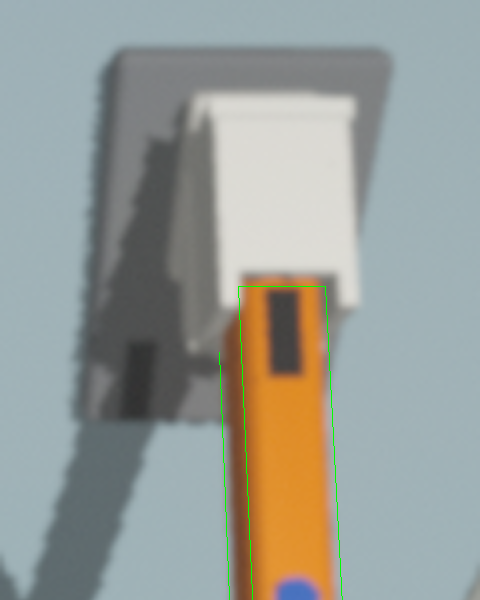

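```bash
python3 - <<'E'
from h import *
o,p,R=cur(); print(p,o["orientation"])
R1=tool_R(18.5,15); z=R1[:,2]; mid=np.array([.5003,.217,.1032])
print(cmd(p,R,mid-.08*z+.019*z,R1).round(3)); print(cmd(p,R,mid+.019*z,R1).round(3))
E
```

```text
[0.47546578 0.10012191 0.29954329] [ 179.99728118   17.18498982 -160.86226409]
[-3.3400e-01  1.0245e+01  1.4488e+01  3.0000e-03  3.8000e-02  1.1000e-02]
[-2.9000e-02  1.0221e+01  2.2482e+01  3.0000e-03  3.8000e-02  1.1000e-02]
```

move_arm:
  commands:
    - [8.7,0,4,2,0,0.02,0]
    - [8.7,-0.1,8,5,0,0.04,0.01]
    - [8.7,-0.3,10.2,9,0,0.04,0.01]
    - [8.7,-0.3,10.2,13,0,0.04,0.01]
    - [8.7,-0.2,10.2,16,0,0.04,0.01]
    - [8.7,-0.1,10.2,18,0,0.04,0.01]
    - [8.7,-0.1,10.2,19,0,0.04,0.01]
    - [8.7,-0.1,10.2,19,0,0.04,0.01]

```text
clock: 3.3
tool_pos: [0.4967, 0.2135, 0.1178]
orientation: [179.9, 14.8, -161.6]
force: [0.2, 0.4, 0.5]
opening: 0.0871
```

```bash
python3 - <<'E'
from h import *
from plant import cams
o,p,R=cur(); print(p,o["orientation"],o["force"])
R1=tool_R(18.5,15); z=R1[:,2]; mid=np.array([.5003,.217,.1032])
print(cmd(p,R,mid+.019*z,R1).round(3))
for n in ["wrist","scene"]:
    s=cams.snapshot(n); np.savez(f"pics/{n}2.npz",**s); cv2.imwrite(f"pics/{n}2.png",s["frame"][:,:,::-1])
E
```

```text
[0.49666481 0.21347491 0.11784922] [ 179.88492033   14.82530585 -161.62994209] [0.19164361 0.40310975 0.45441863]
[-7.200e-02  2.140e-01  3.433e+00  1.000e-03 -3.000e-03 -2.000e-03]
```

View pics/wrist2.png

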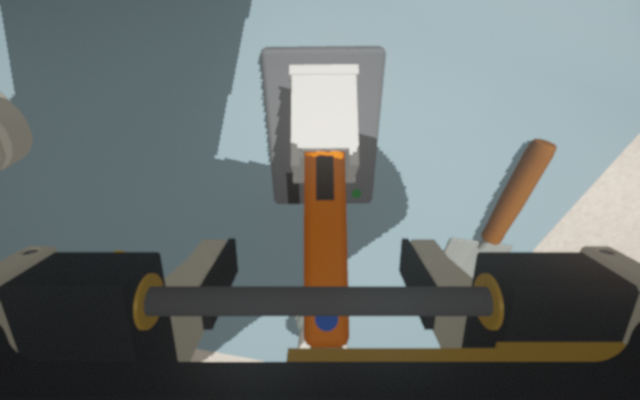

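```bash
python3 - <<'E'
import cv2
s=cv2.imread("pics/scene2.png");cv2.imwrite("pics/s2.png",cv2.resize(s[80:220,290:430],None,fx=4,fy=4,interpolation=cv2.INTER_CUBIC))
E
```

```text
(no output)
```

View pics/s2.png

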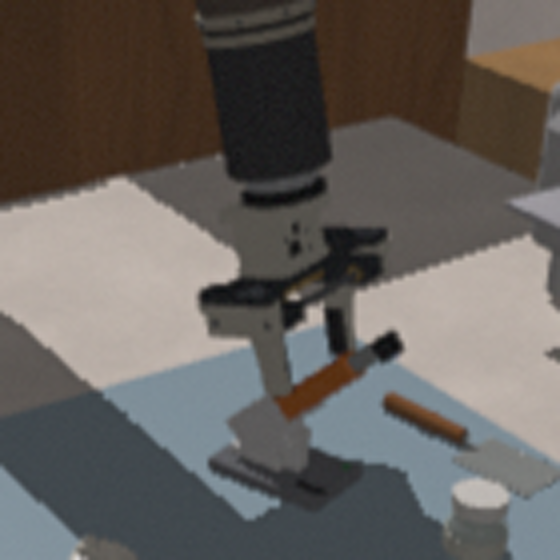

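move_arm:
  commands:
    - [8.7,-0.05,0.25,1.5,0,0,0]
    - [8.7,-0.05,0.25,2.8,0,0,0]
    - [8.7,-0.05,0.25,3.4,0,0,0]
    - [5,-0.05,0.25,3.4,0,0,0]
    - [2,-0.05,0.25,3.4,0,0,0]
    - [1,-0.05,0.25,3.4,0,0,0]
    - [1,-0.05,0.25,3.4,0,0,0]
    - [1,-0.05,0.25,3.4,0,0,0]

```text
clock: 4.4
tool_pos: [0.5045, 0.2198, 0.0857]
orientation: [179.8, 14.9, -161.6]
force: [-0.6, 0.0, -0.5]
opening: 0.0425
```

```bash
python3 - <<'E'
from h import *
from plant import cams
o,p,R=cur(); print(p,o["orientation"],o["force"],o["opening"])
h=np.array([np.cos(np.radians(18.5)),np.sin(np.radians(18.5)),0]);lx=(h+[0,0,1])/2**.5
print("lx in tool",(R.T@lx).round(3))
s=cams.snapshot("wrist"); cv2.imwrite("pics/wrist3.png",s["frame"][:,:,::-1])
E
```

```text
[0.50448024 0.21976151 0.08573643] [ 179.83352486   14.90398418 -161.57720772] [-0.6218358   0.01623687 -0.50283714] 0.04247087893877548
lx in tool [-0.865  0.002 -0.501]
```

View pics/wrist3.png

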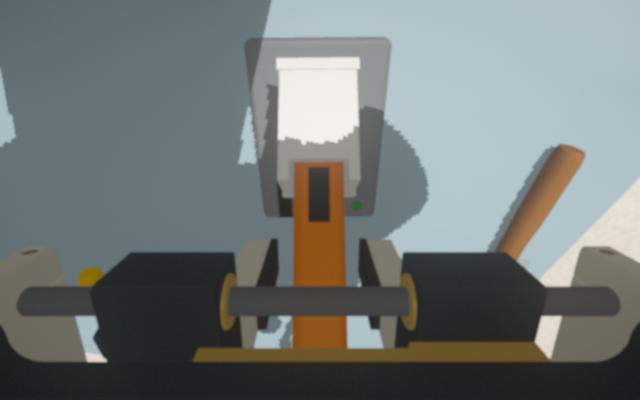

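move_arm:
  commands:
    - [1,0,0,0,0,0,0]
    - [1,0,0,0,0,0,0]
    - [1,0,0,0,0,0,0]
    - [1,0,0,0,0,0,0]
    - [1,0,0,0,0,0,0]
    - [1,0,0,0,0,0,0]
    - [1,0,0,0,0,0,0]
    - [1,0,0,0,0,0,0]

```text
clock: 5.45
tool_pos: [0.5045, 0.2197, 0.0856]
orientation: [179.8, 14.9, -161.6]
force: [0.3, -0.1, -0.7]
opening: 0.0238
```

move_arm:
  commands:
    - [1,-0.43,0,-0.25,0,0,0]
    - [1,-1.3,0,-0.75,0,0,0]
    - [1,-2.6,0,-1.5,0,0,0]
    - [1,-3.9,0,-2.25,0,0,0]
    - [1,-5.2,0,-3,0,0,0]
    - [1,-6.5,0,-3.75,0,0,0]
    - [1,-7.8,0,-4.5,0,0,0]
    - [1,-8.7,0,-5,0,0,0]

```text
clock: 6.45
tool_pos: [0.5729, 0.2425, 0.1571]
orientation: [179.8, 14.9, -161.6]
force: [-0.8, -1.4, -1.6]
opening: 0.024
```

```bash
python3 - <<'E'
from h import *
from plant import cams
o,p,R=cur(); print(p,o["orientation"],o["force"],o["opening"],o["joint_pos"].round(1))
s=cams.snapshot("scene"); np.savez("pics/scene4.npz",**s)
cv2.imwrite("pics/s4.png",cv2.resize(s["frame"][80:220,290:430,::-1],None,fx=4,fy=4,interpolation=cv2.INTER_CUBIC))
E
```

```text
[0.57288233 0.24248105 0.15706546] [ 179.80861482   14.91899356 -161.59716387] [-0.76042605 -1.35450252 -1.56927379] 0.0239939657166126 [  44.7   10.5  -29.    10.5  -37.4 -123.9]
```

View pics/s4.png

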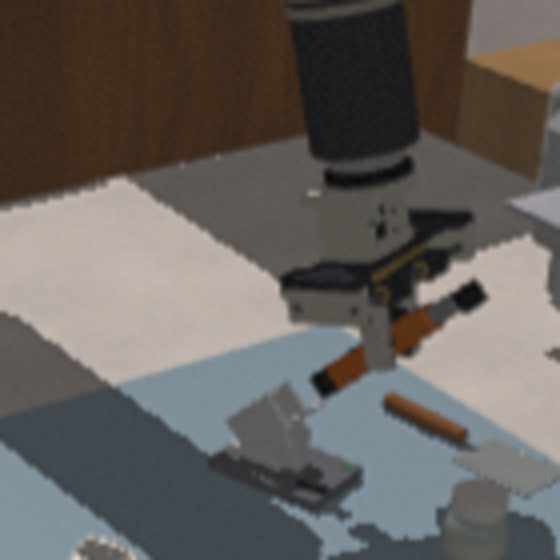

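```bash
cat > plan.py <<'E'
from h import *; from kin import *
from scipy.spatial.transform import Slerp
o,p,R=cur(); q=o["joint_pos"]
print("up10 in tool",(R.T@np.array([0,0,10.])).round(2))
pu=p+[0,0,.10]
psi=-28; hf=np.array([np.cos(np.radians(psi)),np.sin(np.radians(psi)),0])
Rf=tool_R(psi,-30); X=np.array([.598,-.326,0])-.095*hf; X[2]=.042+.04+.013+.08
pf=X+.019*Rf[:,2]
print("final high",pf,cmd(pu,R,pf,Rf).round(3), np.linalg.norm(pf-pu))
sl=Slerp([0,1],Ro.from_matrix([R,Rf]))
for a in np.linspace(0,1,9):
    q,e=ik(pu+(pf-pu)*a,sl(a).as_matrix(),q);print(q.round(1),round(e,4))
E
python3 plan.py
```

```text
up10 in tool [-2.59  0.03 -9.66]
final high [ 0.50573198 -0.27694022  0.15854552] [ 24.698 -47.197   3.509  -0.105   0.74    0.825] 0.5338380114089615
[  44.8    5.7  -19.8    8.3  -51.2 -120.8] 0.0
[  37.7    6.2  -17.5    2.5  -56.7 -116.2] 0.0
[  29.9    7.7  -15.1   -2.   -62.2 -112.1] 0.0
[  21.8   10.1  -12.4   -5.2  -67.6 -108.6] 0.0
[  13.8   13.4   -9.5   -7.2  -72.9 -105.8] 0.0
[   6.    17.5   -6.1   -8.2  -78.1 -103.8] 0.0
[  -1.2   22.2   -2.    -8.3  -83.4 -102.6] 0.0
[  -7.9   27.5    2.8   -7.8  -88.7 -102.2] 0.0
[ -14.1   33.3    8.5   -6.9  -94.4 -102.6] 0.0
```

move_arm:
  commands:
    - [1,-0.6,0,-2.4,0,0,0]
    - [1,-1.6,0,-6,0,0,0]
    - [1,-2.3,0,-8.8,0,0,0]
    - [1,-1.4,-2.3,-9.5,0,0.04,0.04]
    - [1,0.5,-6,-9.2,-0.01,0.1,0.1]
    - [1,2.8,-10.4,-8.9,-0.02,0.16,0.18]
    - [1,5.2,-15,-8.5,-0.03,0.23,0.26]
    - [1,7.5,-19.5,-8.2,-0.04,0.3,0.33]

```text
clock: 7.5
tool_pos: [0.5447, 0.0262, 0.2157]
orientation: [175.5, -3.3, -179.9]
force: [0.4, 1.2, -2.0]
opening: 0.0237
```

```bash
sed -i 's/pu=p+.*/pu=p/' plan.py; python3 plan.py; python3 -c "
from h import *
o,p,R=cur();print(p,o['opening'],o['force'])"
```

```text
up10 in tool [ 0.58  0.78 -9.95]
final high [ 0.50573198 -0.27694022  0.15854552] [  3.619 -30.681   3.555  -0.067   0.438   0.491] 0.3109734564897756
[  19.4   10.9  -12.    -5.7  -68.9 -107.3] 0.0
[  14.6   12.9  -10.2   -6.8  -72.  -105.7] 0.0
[  10.    15.2   -8.2   -7.6  -75.1 -104.4] 0.0
[   5.5   17.7   -6.1   -8.   -78.2 -103.4] 0.0
[   1.2   20.5   -3.7   -8.2  -81.3 -102.7] 0.0
[  -2.9   23.4   -1.1   -8.1  -84.5 -102.3] 0.0
[  -6.8   26.6    1.8   -7.8  -87.7 -102.1] 0.0
[ -10.6   29.9    5.    -7.4  -91.  -102.2] 0.0
[ -14.1   33.3    8.5   -6.9  -94.4 -102.6] 0.0
[0.54471808 0.02624698 0.21566026] 0.023693956205608536 [ 0.41903459  1.15290375 -2.03144223]
```

move_arm:
  commands:
    - [1,0.5,-4.5,0.4,-0.01,0.06,0.07]
    - [1,1,-9,0.8,-0.02,0.13,0.14]
    - [1,1.6,-13.5,1.4,-0.03,0.2,0.22]
    - [1,2.1,-18,2,-0.04,0.26,0.29]
    - [1,2.6,-22,2.5,-0.05,0.32,0.36]
    - [1,3.1,-26,3,-0.06,0.38,0.42]
    - [1,3.4,-29,3.3,-0.07,0.42,0.47]
    - [1,3.6,-30.5,3.5,-0.07,0.44,0.49]

```text
clock: 8.5
tool_pos: [0.5066, -0.2759, 0.158]
orientation: [179.9, -30.2, 152.0]
force: [-0.1, -0.4, -2.7]
opening: 0.024
```

```bash
python3 - <<'E'
from h import *
from plant import cams
o,p,R=cur(); print(o["clock"],p,o["orientation"],o["opening"])
for n in ["top","wrist","scene"]:
    s=cams.snapshot(n); np.savez(f"pics/{n}5.npz",**s); cv2.imwrite(f"pics/{n}5.png",s["frame"][:,:,::-1])
    if n=="scene": cv2.imwrite("pics/s5.png",cv2.resize(s["frame"][140:290,180:340,::-1],None,fx=4.5,fy=4,interpolation=cv2.INTER_CUBIC))
    if n=="top": cv2.imwrite("pics/t5.png",cv2.resize(s["frame"][140:280,340:500,::-1],None,fx=4,fy=4,interpolation=cv2.INTER_CUBIC))
E
```

```text
8.5 [ 0.50655611 -0.27585178  0.15801538] [179.86376673 -30.18805099 152.01519845] 0.02399095261538437
```

View pics/s5.png

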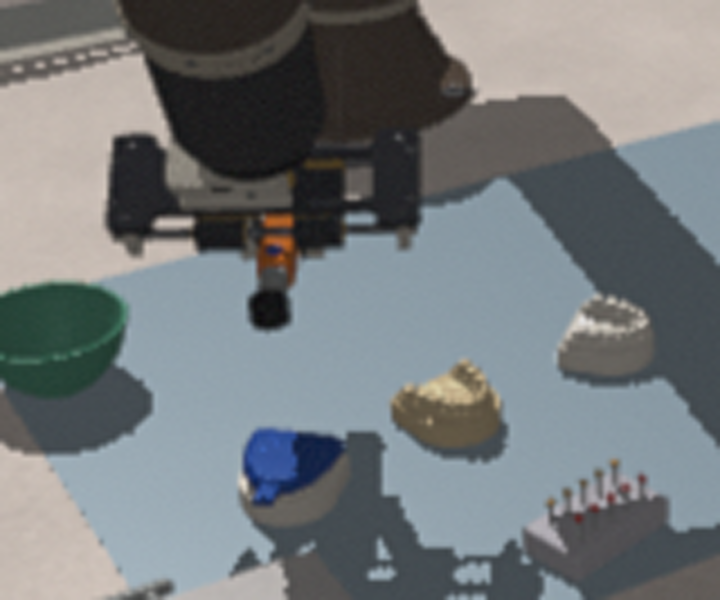

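View pics/t5.png

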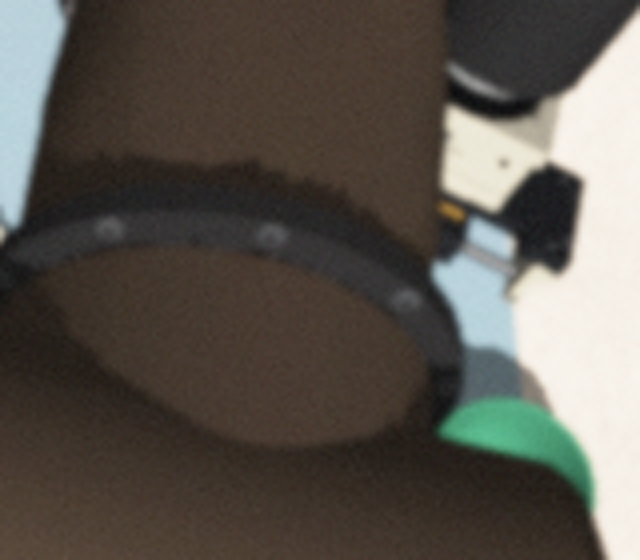

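View pics/wrist5.png

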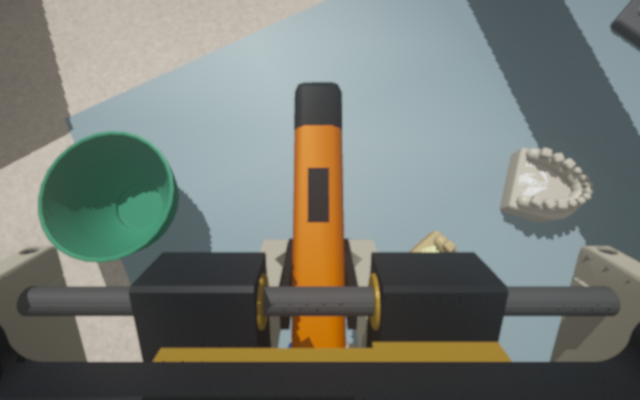

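```bash
cat > chk5.py <<'E'
from h import *
o,p,R=cur()
w=load("pics/wrist5.npz");c=load("pics/scene5.npz")
g=p-.019*R[:,2]
for ang in (27,30,33):
    a=np.radians(ang); lx=R@[-np.cos(a),0,-np.sin(a)]; ly=-R[:,1]; lz=np.cross(lx,ly); ly=ly if lz[2]>0 else -ly; lz=np.cross(lx,ly)
    W=lambda x,y,z:g+((x-95)*lx+y*ly+z*lz)/1000
    print(ang,"pitch",np.degrees(np.arcsin(lx[2])).round(1),"foot",proj(w,W(0,12,13)).round(1),proj(w,W(0,-12,13)).round(1),"foot low",proj(w,W(0,0,-13)).round(1),"head c",proj(c,W(190,0,-2)).round(1),"lens",W(190,0,-13).round(4))
E
python3 chk5.py
```

```text
27 pitch -3.1 foot [350.6  70.7] [300.6  70.9] foot low [324.6  95.6] head c [240.3 218.6] lens [ 0.5985 -0.323   0.1571]
30 pitch -0.1 foot [349.6  75.1] [301.2  75.2] foot low [324.4 100.9] head c [240.2 217.1] lens [ 0.5992 -0.3234  0.162 ]
33 pitch 2.9 foot [348.6  79.6] [301.7  79.8] foot low [324.3 106.4] head c [240.  215.7] lens [ 0.5997 -0.3237  0.167 ]
```

```bash
python3 -c "
from h import *
o,p,R=cur();print((R.T@np.array([-.2,-.2,-7.9])).round(2), p, o['force'])"
```

```text
[-3.89 -0.29  6.88] [ 0.50690896 -0.27445606  0.15873689] [-0.31396806  0.01678801 -1.95749653]
```

move_arm:
  commands:
    - [1,-0.4,0,0.7,0,0,0]
    - [1,-1,-0.1,1.8,0,0,0]
    - [1,-1.6,-0.1,2.9,0,0,0]
    - [1,-2.3,-0.2,4,0,0,0]
    - [1,-2.9,-0.2,5.1,0,0,0]
    - [1,-3.4,-0.3,6,0,0,0]
    - [1,-3.7,-0.3,6.6,0,0,0]
    - [1,-3.9,-0.3,6.9,0,0,0]

```text
clock: 9.65
tool_pos: [0.5049, -0.2763, 0.0799]
orientation: [179.8, -30.1, 152.2]
force: [0.0, -0.7, -1.2]
opening: 0.0236
```

```bash
python3 - <<'E'
from h import *
from plant import cams
o,p,R=cur(); print(o["clock"],p,o["orientation"],o["opening"])
for n in ["top","wrist","scene"]:
    s=cams.snapshot(n); np.savez(f"pics/{n}6.npz",**s); cv2.imwrite(f"pics/{n}6.png",s["frame"][:,:,::-1])
    if n=="scene": cv2.imwrite("pics/s6.png",cv2.resize(s["frame"][200:290,200:300,::-1],None,fx=6,fy=6,interpolation=cv2.INTER_CUBIC))
E
sed -i 's/wrist5/wrist6/;s/scene5/scene6/' chk5.py; python3 chk5.py
```

```text
9.65 [ 0.50488702 -0.27634569  0.07991722] [179.83303809 -30.06630263 152.19234679] 0.023647226458331304
27 pitch -3.0 foot [346.2  72.5] [296.3  72.4] foot low [320.8  97. ] head c [241.8 240.6] lens [ 0.5967 -0.3249  0.0788]
30 pitch -0.0 foot [345.3  76.7] [297.   76.7] foot low [320.7 102.2] head c [241.6 239.3] lens [ 0.5974 -0.3253  0.0838]
33 pitch 3.0 foot [344.5  81.2] [297.6  81.2] foot low [320.6 107.6] head c [241.5 237.9] lens [ 0.5979 -0.3255  0.0888]
```

View pics/s6.png

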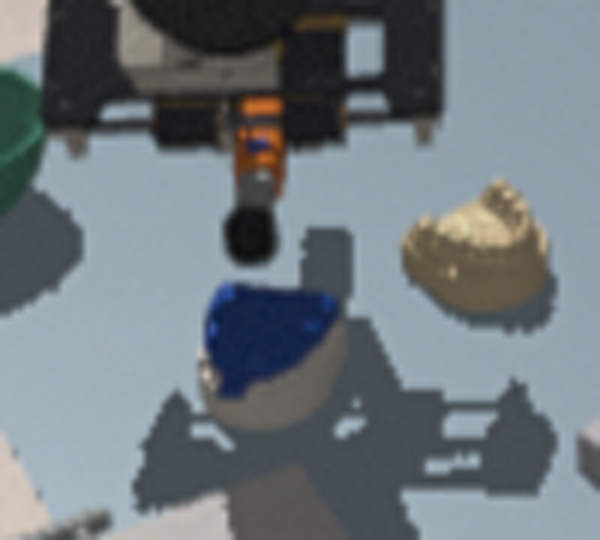

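View pics/top6.png

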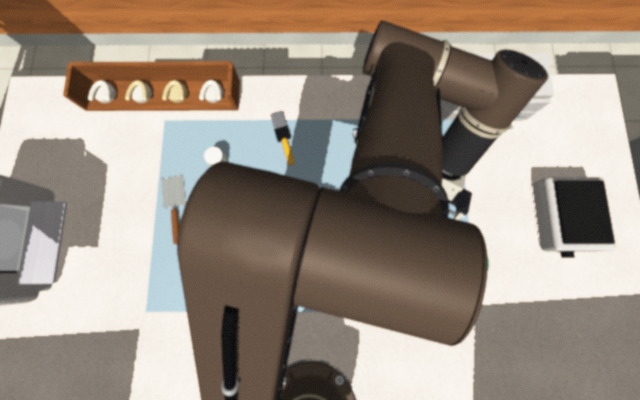

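move_arm:
  commands:
    - [1,0,0,0,0,0,0]
    - [1,0,0,0,0,0,0]
    - [1,0,0,0,0,0,0]
    - [1,0,0,0,0,0,0]
    - [1,0,0,0,0,0,0]
    - [1,0,0,0,0,0,0]
    - [1,0,0,0,0,0,0]
    - [1,0,0,0,0,0,0]

```text
clock: 10.8
tool_pos: [0.505, -0.2763, 0.0803]
orientation: [179.8, -30.1, 152.2]
force: [-0.5, 0.2, -2.2]
opening: 0.0236
```

```bash
python3 - <<'E'
from h import *
from plant import cams,job
o,p,R=cur(); print(o["clock"],p,o["orientation"],o["opening"],o["qvel"].round(2))
s=cams.snapshot("scene"); hsv=cv2.cvtColor(s["frame"],cv2.COLOR_RGB2HSV)
print("tray pred",proj(s,[.598,-.326,.042]),"lens pred",proj(s,[.5974,-.3253,.0838]))
b=((hsv[...,0]>105)&(hsv[...,0]<130)&(hsv[...,1]>150)&(hsv[...,2]>40)).astype(np.uint8)
nl,_,st,ce=cv2.connectedComponentsWithStats(b)
for i in range(1,nl):
    if st[i,4]>100: print(st[i],ce[i])
g=s["frame"].max(2); m=((g<40)).astype(np.uint8); m2=np.zeros_like(m); m2[231:247,234:250]=m[231:247,234:250]
c=cv2.moments(m2,True);print("head",c["m00"],c["m10"]/c["m00"],c["m01"]/c["m00"])
E
```

```text
10.8 [ 0.50495636 -0.2762978   0.08027876] [179.82749905 -30.05276628 152.19708806] 0.023647344124125672 [-0.01 -0.1   0.02  0.04  0.03 -0.03]
tray pred [242.97430344 253.61725313] lens pred [241.93744485 242.25427835]
[ 474   37  109   60 4158] [526.66762867  65.95117845]
[235 248  21  18 248] [243.50806452 254.87903226]
head 56.0 241.26785714285714 238.33928571428572
```

Everything agrees to within a few millimetres: the tray hasn't moved and the lamp is steady. I'm handing the job in.

```bash
python3 -c "
from plant import job; print(job.close_job())"
```

```text
the job is handed in; nothing more can be done
None
```

I drew the lamp about 10 cm out along its axis, carried it over, levelled it and handed the job in at about 11 s. The gripper was still holding it lens-down over the blue tray.

**Final position:** From the arm's pose I work out the lens at about (0.597, -0.325, 0.084) m. The tray's middle measured (0.598, -0.326, 0.042) m, give or take about 5 mm. That puts the lens about 42 mm above the tray and within a few millimetres of its middle. The lamp's pitch works out at about 0°.

**Last checks:**
- **Grip:** the opening held at 23.6 mm on the 24 mm handle.
- **Stillness:** all joints were at rest, within 0.1 degrees/s.
- **Tray:** its position in the scene image was within 0.4 pixel of the start.
- **Lamp head:** it appeared within 1 pixel of where I predicted in the scene view.

**One disagreement:** in the wrist view at the hover 8 cm above, the lamp's foot was about 9 pixels from where I predicted. That suggests the lamp sits about 4 mm further forward in the grip, or is up to 5° off level. Either is within tolerance, and the marks on the handle had not moved since the grasp. I allowed for about half of it.

**Not checked:** the top camera could not see the end pose because the arm blocked it. I judged the other bench items by eye only, and none looked moved in the views that showed them.

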